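# Pin the plaster mould press shut

## Robot

A 6-joint arm with a two-finger parallel gripper is mounted at the origin on the work surface. World frame = base frame: x ahead of the robot, y to its left, z up, the work surface at z = 0. Lengths are in m, angles in degrees, forces in N, time in s.
With the tool pointing down it reaches from about 0.35 to 1 m from the base axis. Payload 7.1 kg.
Tool frame: the origin (TCP) lies between the finger pads; the fingertips stand 25 mm ahead of it and the grasp point (between the pads) lies 6 mm ahead of it; z points along the fingers, y is the line along which they close (so a half turn about z gives the same grasp; the last joint's range is limited). The gripper opens to 85 mm and grips with 20 to 120 N. Pads are 22 mm wide; open, the fingers measure 114 mm over their backs; the gripper's body (76 mm by 85 mm) begins 54 mm behind the grasp point. The pads swing forward as they close: fully open they stand 13 mm farther back than shut.
Start: joints at [-71.849, 24.242, 93.386, -0, 62.372, -1.089], TCP at [0.206, -0.59, 0.256] pointing down, gripper open.
Joint ranges: [-172.04, 172.04], [-51.8, 120.97], [4.93, 147.93], [-75.15, 255.16], [6.16, 154.13], [-145.62, 145.62]. Speed limits (degrees/s): [136.94, 136.94, 172.46, 180, 180, 180].

## Interface

Orientations are given as [roll, pitch, yaw] about the fixed x, y, z axes, in that order (R = Rz(yaw) Ry(pitch) Rx(roll)).
In Python, from rig import state, camera, finish_job gives the robot as it stands. The module is installed in compiled form; this text tells all that it offers.
- The arm moves only by the tool apply_moves, never from a script. Its argument "commands" is a list of rows, each a list of 3 entries, a list of its own where there are three numbers: the turn, a rotation vector about the tool's x, y, z in rad, then the shift along the tool's x, y, z in cm, then the opening, from 0 (shut) to 1 (fully open). In form: [[[wx, wy, wz], [tx, ty, tz], jaw], ...]. A call has 1 to 12 rows; each row is the pose to reach, as a shift and turn from the pose commanded when the call began, along the tool's axes at that moment; what a row does not reach only later rows make up. A row lasts 1/10 s, in which the tool goes at most 50 mm and 8.59 degrees, less where a joint would pass 70% of its speed; a pose out of reach is approached as far as the arm can. A call with a gripper value outside its range is refused whole. The fingers move at their own pace and stop on an object; "grip_force" is the grip in N (left out, the last holds). Time passes only in rows, so rows that repeat a pose let the fingers close. It gives the time, the measured TCP pose, the force, the opening and the grip force at its end, in the units of the state.
- state(): the state, without advancing time (a new reading comes with each control period).
- camera(name): name is "side" or "top"; returns a dict with "img" (400x640x3 uint8, red, green, blue), "mtx" (3x3 intrinsics, pixels), "distortion" ([k1, k2, p1, p2, k3] as OpenCV has them; the pictures are not rectified), "T" (4x4, takes a point from camera to world coordinates). Camera axes: x right, y up, looking along -z (the intrinsics and any distortion apply to the point x, -y, -z); pixel columns grow to the right and rows downward; lengths in m; the calibration is good to about 2 mm. A picture is of the moment at which its call begins. There is no depth.
- finish_job(): hands the job in; it is judged then, once.
The state is a dict: "clock": time; "joints": joint angles; "joint_vel": joint speeds; "effort": joint torques, N m; "ee_pos": TCP position; "ee_rot": TCP orientation; "contact_force": force on the tool from outside, world axes, zero at the start; "wrist_torque": the same for the moment, N m; "grip_width": finger opening in m; "grip_force": force on a finger pad.
Only numpy, scipy, OpenCV 4.12 (cv2) and the standard library are available. Lean on these libraries where they do the work, as an engineer would, in place of code of your own. Each camera call takes 0.05 s, during which the arm holds its last target. There are 200 camera calls.

## Task

Close the plaster mould press: swing its flat steel bar across the mould until it meets the stop and its hole stands over the hole in the lug. Then take the long steel locking pin, the tallest thing in the wooden pin rack, and push it down through both holes until its collar sits on the bar, and let go.

Things in the scene. Friction and masses are not known exactly. Their poses are not given: they have to be found in the camera images.
- bar (a joint): Press's level steel swing bar, 34 mm wide, 12 thick, top 90 mm above the table, on a vertical pivot. Its far end is a 56 mm square eye, 27 mm through hole centred 200 mm from the pivot axis. Rad: 0 = shut at the hard stop, eye's hole over the lug's; grows as it opens, clockwise from above, towards the robot. Starts 0.4 to 0.7 (limit 0.8). About 2 N at the knob moves it; it stays where left.
- bar_knob (a point): Upright round black knob on the bar, 26 mm in diameter, 100 to 140 mm above the table, to grasp from above or push sideways. The point is its middle (120 mm up), on the bar's centre line, 120 mm from the pivot axis and 80 mm from the eye's hole. Axes turn with the bar: z up, -y from pivot to eye.
- lug_hole (a point): Mouth centre, 75 mm above the table, of the vertical 27 mm hole (63 deep) in the lug, a square 56 mm dark steel post on the press's fixed green bed. z up; +y level to the pivot axis, 200 mm away; +x to the stop, a plate beside the lug, 90 mm high. The bar comes in from -x, passing over the white plaster mould (74 mm high) between lug and pivot.
- lock_pin: Long steel pin, 115 mm, 0.2 kg, upright in one of 3 loose holes of a wooden rack (200x56x60 mm, fixed; holes 65 mm apart), foot 15 mm above the table. Origin: foot centre; z up to the head. Shank 16 mm wide to z 70, nose tapered to 10; collar 36 wide, z 70-75; round head 22 wide, z 75-115. Home in the press: foot 20 mm up. Beside it: a short pin (14 mm head) and a wooden tool, both lower.
Things that resemble listed ones, but are neither listed nor needed, are in the scene too. What is shaped like the lock_pin but yellow is not meant.

How it is judged:
By the outcome, as a careful person would: the job done as asked, in the order asked, and still so for the second after the job is handed in, with the robot touching nothing.
It also fails if it takes over 48 s, if anything falls off the work surface, if the arm or the gripper's body presses on something with over 40 N, if the wrist force passes 120 N, or if a joint passes its speed limit or range.

## Working session

There is one attempt and no reset: what is moved stays moved. The work goes in short steps, Python scripts to look and compute and a tool call to move; the robot and the scene stay as the last step left them, time stands still between calls to the robot, and variables do not carry over. Pictures are saved under pics/ and viewed, at most 10 in all, crops included, and the job is handed in when it is done.

Besides the shell and the picture viewer there is one more tool, called after "Emit:" by a JSON object that holds its "fn" and its "kwargs", one argument or row to a line. apply_moves: Moves the arm, as the interface text tells. Its arguments: {"type":"object","properties":{"commands":{"type":"array"},"grip_force":{"type":"number"}},"required":["commands"]}

```bash
mkdir -p pics
cat > h.py <<'E'
import numpy as np, cv2, json
from rig import state, camera, finish_job
from scipy.spatial.transform import Rotation as R
def snap(n,f):
    c=camera(n); cv2.imwrite(f'pics/{f}.png',c['img'][:,:,::-1]); np.savez(f'pics/{f}.npz',**{k:np.array(c[k]) for k in('mtx','distortion','T','img')}); return c
def load(f): return np.load(f'pics/{f}.npz')
def ray(c,uv):
    p=cv2.undistortPoints(np.array([[uv]],float),c['mtx'],c['distortion'])[0,0]
    d=c['T'][:3,:3]@np.array([p[0],-p[1],-1]); return c['T'][:3,3],d/np.linalg.norm(d)
def atz(c,uv,z):
    o,d=ray(c,uv); return o+d*(z-o[2])/d[2]
def tri(*cu):
    A=0;b=0
    for c,uv in cu:
        o,d=ray(c,uv);P=np.eye(3)-np.outer(d,d);A=A+P;b=b+P@o
    x=np.linalg.solve(A,b); return x,[np.linalg.norm(np.cross(x-ray(c,u)[0],ray(c,u)[1]))for c,u in cu]
def proj(c,X):
    q=np.linalg.inv(c['T'])@np.append(X,1); return cv2.projectPoints(np.array([[q[0],-q[1],-q[2]]]),np.zeros(3),np.zeros(3),c['mtx'],c['distortion'])[0].ravel()
def crop(f,x0,y0,w,h,s,out): 
    im=load(f)['img'][y0:y0+h,x0:x0+w,::-1]; cv2.imwrite(f'pics/{out}.png',cv2.resize(im,None,fx=s,fy=s,interpolation=cv2.INTER_CUBIC))
def tool(d):  # world vector m -> tool cm
    s=state(); return 100*R.from_euler('xyz',s['ee_rot'],degrees=True).inv().apply(d)
E
python3 - <<'E'
from h import *
a=snap('side','s0');b=snap('top','t0')
print(a['T'],b['T'],a['mtx'],state())
E
```

```text
[[ 9.85600731e-01  1.30366229e-01 -1.07684010e-01  4.20423002e-01]
 [-1.69089175e-01  7.60733352e-01 -6.26652710e-01 -6.07305183e-01]
 [ 2.24467505e-04  6.35837569e-01  7.71822865e-01  7.93802820e-01]
 [ 0.00000000e+00  0.00000000e+00  0.00000000e+00  1.00000000e+00]] [[ 0.00862311  0.99302645 -0.11757599  0.40124787]
 [-0.99944175  0.00476351 -0.03306797 -0.07942075]
 [-0.03227729  0.11779551  0.99251317  0.86360749]
 [ 0.          0.          0.          1.        ]] [[402.93435947   0.         321.5167122 ]
 [  0.         402.93435947 196.0962935 ]
 [  0.           0.           1.        ]] {'clock': 0.1, 'joints': array([-7.18503434e+01,  2.42806836e+01,  9.34259356e+01,  1.88373193e-03,
        6.23733805e+01, -1.08967835e+00]), 'joint_vel': array([ 0.07752941, -0.10658916, -0.08283757, -0.06954261, -0.03329654,
       -0.05825687]), 'effort': array([-2.92634477e-04, -5.58428049e+01, -2.82446086e+01, -3.50329071e-05,
        2.91714896e-03,  4.06076776e-05]), 'ee_pos': array([ 0.20582666, -0.58965613,  0.2556242 ]), 'ee_rot': array([-1.79920046e+02, -3.18882270e-03,  1.92384580e+01]), 'contact_force': array([-0.21120076, -0.52424035, -0.13442424]), 'wrist_torque': array([-0.05694148,  0.01180266, -0.04315578]), 'grip_force': 0.0, 'grip_width': 0.08519124612316888}
```

View pics/s0.png

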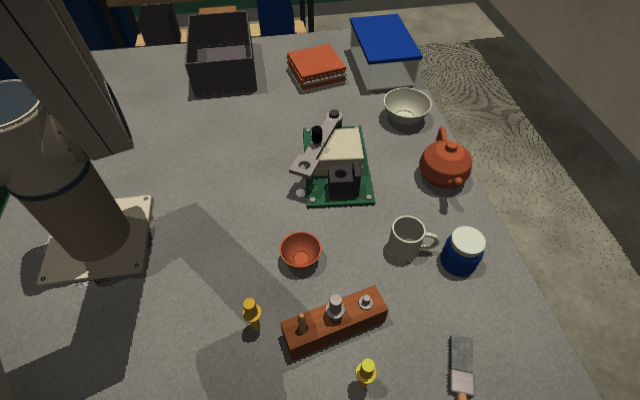

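View pics/t0.png

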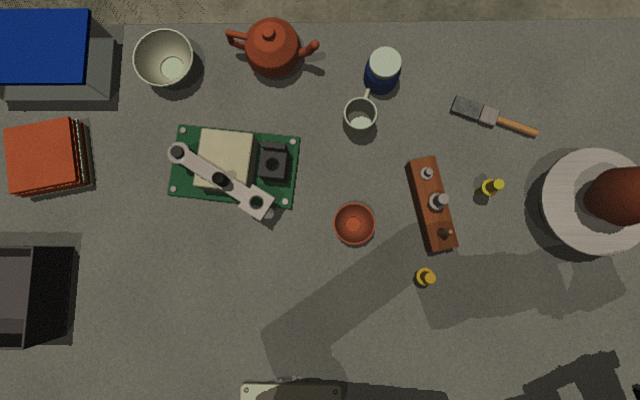

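The side view shows the pivot at (335,114), the knob at (317,133), the eye at (304,165) and the lug hole at (342,174). In the top view these are at (177,152), (220,178), (256,202) and (272,162).

Things that could be taken for the lock pin (side pixels):
- middle steel pin in the rack (335,303)
- short steel pin (366,301)
- wooden tool (301,322)
- yellow look-alikes (251,310) and (366,370)

I choose the middle steel pin and will check it in a close crop.

Run:
```python
from h import *
a=load('s0')['img'];b=load('t0')['img']
f=lambda i,x,y:cv2.resize(i[y:y+100,x:x+133,::-1],(800//2,300),interpolation=cv2.INTER_CUBIC)
o=np.vstack([np.hstack([f(a,270,270),f(b,370,140)]),np.hstack([f(a,265,110),f(b,160,115)])])
cv2.imwrite('pics/c0.png',o)
```

```text
(no output)
```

View pics/c0.png

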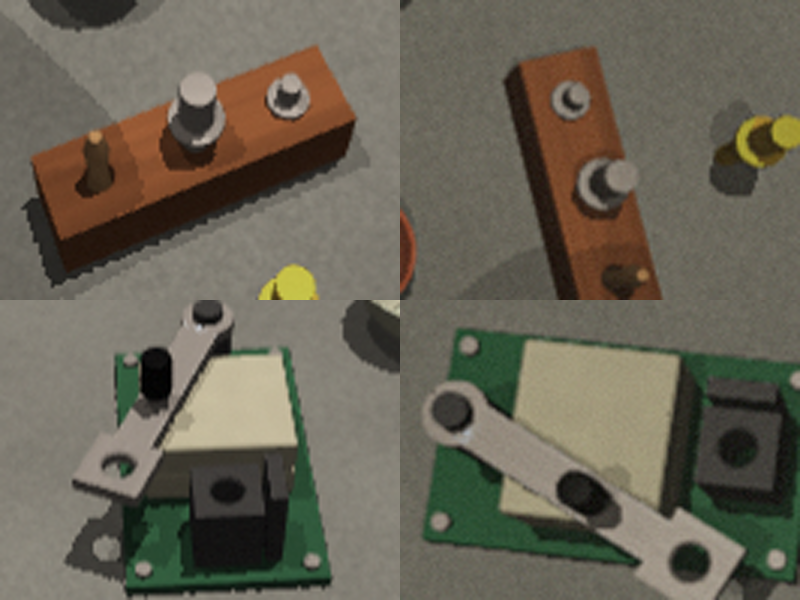

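The crop confirms the choice: the middle steel pin, with collar and wide round head, is the tallest thing in the rack. Its head top is at side (335.8,298) and top (443.8,199.3).

Run:
```python
from h import *
a=load('s0');b=load('t0')
for n,u,v,z in [('pinhead',(335.8,297.8),(443.8,199.3),.13),('lug',(340.8,173.3),(272.4,164),.075),('eye',(304.2,165),(256.4,202.3),.09),('pivot',(333.8,114.3),(177.3,152.3),.1),('knob',(316.9,128.7),(218.5,177.5),.14)]:
    x,e=tri((a,u),(b,v)); print(n,x.round(4),np.round(e,4),atz(a,u,z)[:2].round(4),atz(b,v,z)[:2].round(4))
```

```text
pinhead [ 0.4975 -0.302   0.13  ] [0.001 0.001] [ 0.4986 -0.3019] [ 0.4965 -0.302 ]
lug [0.5792 0.0418 0.0718] [0.0004 0.0004] [0.5789 0.039 ] [0.5781 0.0413]
eye [0.4942 0.0714 0.0856] [0. 0.] [0.4938 0.0671] [0.4937 0.0705]
pivot [0.5999 0.242  0.0901] [0.0003 0.0003] [0.5976 0.2301] [0.5971 0.2378]
knob [0.5368 0.1375 0.1379] [0.0001 0.0001] [0.5365 0.1352] [0.5363 0.1369]
```

Emit:
{"fn": "apply_moves", "kwargs": {
  "commands": [
    [[0,0,0.63],[51.6,-60.4,3.0],0],
    [[0,0,0.63],[51.6,-60.4,3.0],0],
    [[0,0,0.63],[51.6,-60.4,3.0],0],
    [[0,0,0.63],[51.6,-60.4,3.0],0],
    [[0,0,0.63],[51.6,-60.4,3.0],0],
    [[0,0,0.63],[51.6,-60.4,3.0],0],
    [[0,0,0.63],[51.6,-60.4,3.0],0],
    [[0,0,0.63],[51.6,-60.4,3.0],0],
    [[0,0,0.63],[51.6,-60.4,3.0],0],
    [[0,0,0.63],[51.6,-60.4,3.0],0],
    [[0,0,0.63],[51.6,-60.4,3.0],0],
    [[0,0,0.63],[51.6,-60.4,3.0],0]
  ]
}}

```text
clock: 1.3
ee_pos: [0.4231, -0.0309, 0.2337]
ee_rot: [180.0, -0.0, -16.9]
contact_force: [1.0, -1.8, 0.4]
grip_width: 0.0001
grip_force: 0.0
```

Emit:
{"fn": "apply_moves", "kwargs": {
  "commands": [
    [[0,0,0],[0,0,0],0],
    [[0,0,0],[0,0,0],0],
    [[0,0,0],[0,0,0],0]
  ]
}}

```text
clock: 1.6
ee_pos: [0.4223, -0.0336, 0.2336]
ee_rot: [180.0, 0.0, -16.9]
contact_force: [0.2, -0.5, 0.1]
grip_width: 0.0003
grip_force: 0.0
```

Emit:
{"fn": "apply_moves", "kwargs": {
  "commands": [
    [[0,0,0],[1.5,-19.7,0],0],
    [[0,0,0],[1.5,-19.7,0],0],
    [[0,0,0],[1.5,-19.7,0],0],
    [[0,0,0],[1.5,-19.7,0],0],
    [[0,0,0],[1.5,-19.7,3],0],
    [[0,0,0],[1.5,-19.7,7],0],
    [[0,0,0],[1.5,-19.7,10.2],0],
    [[0,0,0],[1.5,-19.7,10.2],0],
    [[0,0,0],[1.5,-19.7,10.2],0]
  ]
}}

```text
clock: 2.5
ee_pos: [0.4945, 0.1497, 0.1319]
ee_rot: [180.0, 0.1, -17.0]
contact_force: [-0.5, 0.0, -0.4]
grip_width: 0.0001
grip_force: 0.0
```

Run:
```python
from h import *
a=snap('side','s1')['img'];b=snap('top','t1')['img']
f=lambda i,x,y:cv2.resize(i[y:y+150,x:x+133,::-1],(400,451),interpolation=cv2.INTER_CUBIC)
cv2.imwrite('pics/c1.png',np.hstack([f(a,250,70),f(b,160,90)]))
```

```text
(no output)
```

View pics/c1.png

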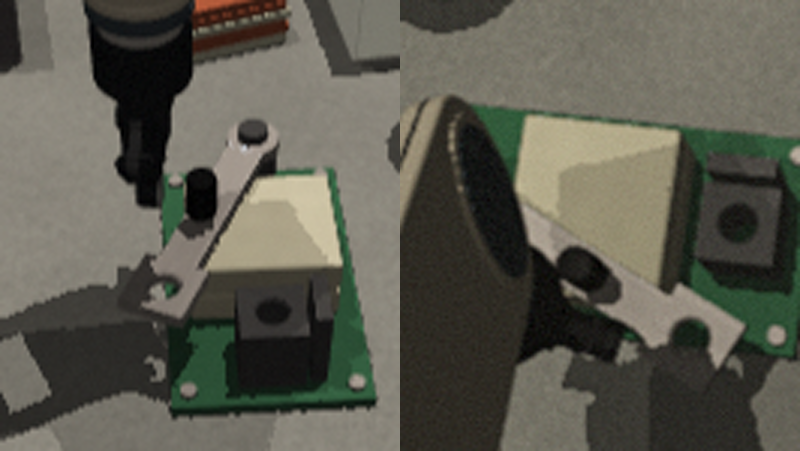

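The fingers stand just left of the knob (crop (150,190) against (200,190)), clear of the bar. I push along tool x.

Emit:
{"fn": "apply_moves", "kwargs": {
  "commands": [
    [[0,0,0],[1.0,0,0],0],
    [[0,0,0],[1.8,0,0],0],
    [[0,0,0],[2.4,0,0],0],
    [[0,0,0],[3.0,0,0],0],
    [[0,0,0],[3.6,0,0],0],
    [[0,0,0],[4.2,0,0],0],
    [[0,0,0],[4.8,0,0],0],
    [[0,0,0],[5.4,0,0],0],
    [[0,0,0],[5.9,0,0],0],
    [[0,0,0],[6.4,0,0],0]
  ]
}}

```text
clock: 3.6
ee_pos: [0.556, 0.1325, 0.1317]
ee_rot: [180.0, 0.0, -16.9]
contact_force: [-3.3, -0.7, -0.4]
grip_width: 0.0001
grip_force: 1.1
```

Run:
```python
from h import *
a=snap('side','s2')['img'];b=snap('top','t2')['img']
f=lambda i,x,y:cv2.resize(i[y:y+150,x:x+133,::-1],(400,451),interpolation=cv2.INTER_CUBIC)
cv2.imwrite('pics/c2.png',np.hstack([f(a,265,70),f(b,180,90)]))
```

```text
(no output)
```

View pics/c2.png

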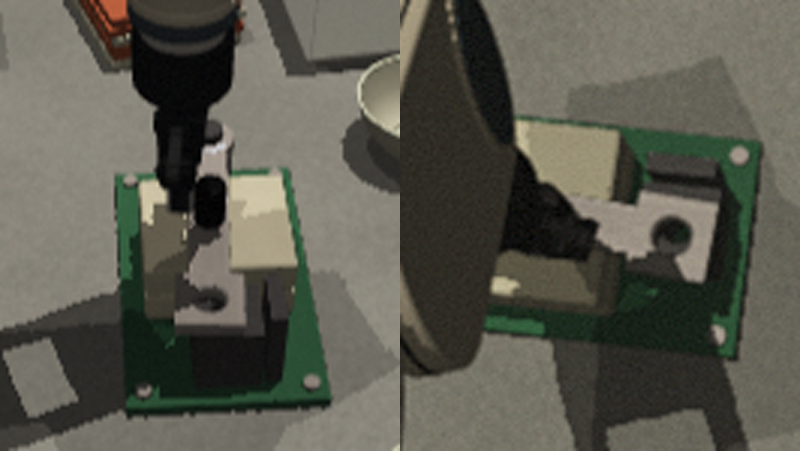

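The bar lies over the mould, with the eye a little short of the stop (top crop hole (670,235)). I push on gently.

Emit:
{"fn": "apply_moves", "kwargs": {
  "commands": [
    [[0,0,0],[0.3,0,0],0],
    [[0,0,0],[0.6,0,0],0],
    [[0,0,0],[0.6,0,0],0]
  ]
}}

```text
clock: 4.0
ee_pos: [0.562, 0.131, 0.1319]
ee_rot: [-180.0, -0.1, -16.8]
contact_force: [-0.2, 0.1, -0.8]
grip_width: -0.0
grip_force: 0.0
```

Emit:
{"fn": "apply_moves", "kwargs": {
  "commands": [
    [[0,0,0],[0.2,0,0],0],
    [[0,0,0],[0.2,0,0],0]
  ]
}}

```text
clock: 4.2
ee_pos: [0.5635, 0.1303, 0.1318]
ee_rot: [-180.0, -0.0, -16.9]
contact_force: [-0.1, 0.7, -0.6]
grip_width: -0.0003
grip_force: 0.2
```

Emit:
{"fn": "apply_moves", "kwargs": {
  "commands": [
    [[0,0,0],[0.2,0,0],0],
    [[0,0,0],[0.2,0,0],0]
  ]
}}

```text
clock: 4.4
ee_pos: [0.5642, 0.1299, 0.1317]
ee_rot: [180.0, 0.1, -16.9]
contact_force: [-4.3, 2.4, 3.1]
grip_width: 0.0001
grip_force: 2.6
```

Emit:
{"fn": "apply_moves", "kwargs": {
  "commands": [
    [[0,0,0],[0.1,0,0],0],
    [[0,0,0],[0.1,0,0],0]
  ]
}}

```text
clock: 4.6
ee_pos: [0.5643, 0.1299, 0.1316]
ee_rot: [180.0, 0.2, -16.9]
contact_force: [-6.8, 5.1, 6.0]
grip_width: 0.0
grip_force: 4.5
```

Emit:
{"fn": "apply_moves", "kwargs": {
  "commands": [
    [[0,0,0],[0.1,0,0],0],
    [[0,0,0],[0.1,0,0],0],
    [[0,0,0],[0.1,0,0],0]
  ]
}}

```text
clock: 4.9
ee_pos: [0.5643, 0.1298, 0.1316]
ee_rot: [179.9, 0.3, -16.9]
contact_force: [-12.0, 5.9, 8.2]
grip_width: -0.0
grip_force: 6.4
```

At the stop: 14 N and no further motion. I back off, rise and go above the pin with the jaws open.

Emit:
{"fn": "apply_moves", "kwargs": {
  "commands": [
    [[0,0,0],[-2.5,0,0],0],
    [[0,0,0],[-2.5,0,-5],0],
    [[0,0,0],[-2.5,0,-10],0],
    [[0,0,-0.52],[5.7,43.3,-10],1],
    [[0,0,-0.52],[5.7,43.3,-10],1],
    [[0,0,-0.52],[5.7,43.3,-10],1],
    [[0,0,-0.52],[5.7,43.3,-10],1],
    [[0,0,-0.52],[5.7,43.3,-10],1],
    [[0,0,-0.52],[5.7,43.3,-10],1],
    [[0,0,-0.52],[5.7,43.3,-10],1],
    [[0,0,-0.52],[5.7,43.3,-10],1],
    [[0,0,-0.52],[5.7,43.3,-10],1]
  ]
}}

```text
clock: 6.1
ee_pos: [0.496, -0.3009, 0.232]
ee_rot: [179.9, -0.0, 12.9]
contact_force: [1.7, 1.1, -0.4]
grip_width: 0.0852
grip_force: 0.0
```

Emit:
{"fn": "apply_moves", "kwargs": {
  "commands": [
    [[0,0,0],[0,0,0],1],
    [[0,0,0],[0,0,0],1],
    [[0,0,0],[0,0,0],1]
  ]
}}

```text
clock: 6.4
ee_pos: [0.4963, -0.2978, 0.2316]
ee_rot: [-180.0, 0.0, 13.0]
contact_force: [-0.1, 0.9, 0.8]
grip_width: 0.0853
grip_force: 0.0
```

Run:
```python
from h import *
a=snap('side','s3')['img'];b=snap('top','t3')['img']
print(state()['ee_pos'],state()['ee_rot'])
f=lambda i,x,y:cv2.resize(i[y:y+100,x:x+133,::-1],(400,300),interpolation=cv2.INTER_CUBIC)
cv2.imwrite('pics/c3.png',np.vstack([np.hstack([f(a,265,100),f(b,160,90)]),np.hstack([f(a,270,260),f(b,370,140)])]))
# rack edge dir from s0: long top edges, crop c0 px (33,160)-(318,45) and (66,237)-(355,118); z=.06
c=load('s0')
for p,q in [((33,160),(318,45)),((66,237),(355,118))]:
    P=[atz(c,(270+x/3.008,270+y/3),.06) for x,y in(p,q)]; d=P[1]-P[0]; print(np.linalg.norm(d),np.degrees(np.arctan2(d[1],d[0])))
```

```text
[ 0.49659601 -0.29719886  0.23173154] [-1.79982932e+02  1.02787079e-02  1.30356223e+01]
0.20001251257949576 13.37774936233341
0.19523618303235243 12.792683621290898
```

View pics/c3.png

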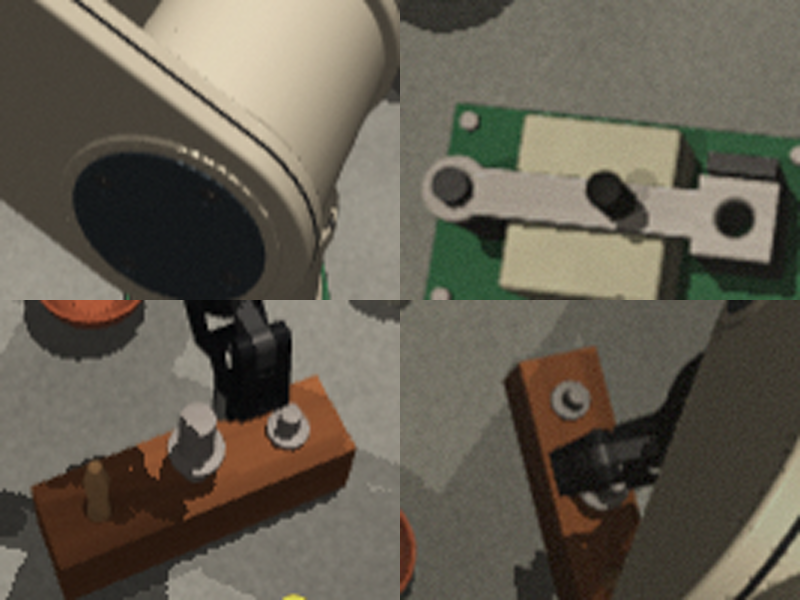

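The bar is shut against the stop (top crop, eye hole at (735,217)) and it stays there. The open gripper hangs over the pin, aligned with the rack, so I descend and grip.

Emit:
{"fn": "apply_moves", "kwargs": {
  "commands": [
    [[0,0,0],[0,0.45,0],1],
    [[0,0,0],[0,0.45,4],1],
    [[0,0,0],[0,0.45,8],1],
    [[0,0,0],[0,0.45,11],1],
    [[0,0,0],[0,0.45,11],1],
    [[0,0,0],[0,0.45,11],1],
    [[0,0,0],[0,0.45,11],0.2],
    [[0,0,0],[0,0.45,11],0],
    [[0,0,0],[0,0.45,11],0],
    [[0,0,0],[0,0.45,11],0],
    [[0,0,0],[0,0.45,11],0],
    [[0,0,0],[0,0.45,11],0]
  ],
  "grip_force": 50
}}

```text
clock: 7.7
ee_pos: [0.4978, -0.3031, 0.1226]
ee_rot: [180.0, -0.0, 12.9]
contact_force: [-1.0, 1.1, 5.4]
grip_width: 0.0201
grip_force: 48.6
```

Emit:
{"fn": "apply_moves", "kwargs": {
  "commands": [
    [[0,0,0],[0,0,-2],0],
    [[0,0,0],[0,0,-5],0],
    [[0,0,0],[0,0,-9],0],
    [[0,0,0],[0,0,-13],0],
    [[0,0,0],[0,0,-16],0],
    [[0,0,0],[0,0,-16],0],
    [[0,0,0],[0,0,-16],0]
  ]
}}

```text
clock: 8.4
ee_pos: [0.4971, -0.3027, 0.2815]
ee_rot: [180.0, -0.0, 12.9]
contact_force: [-0.3, -1.0, -3.3]
grip_width: 0.0201
grip_force: 49.6
```

Run:
```python
from h import *
a=snap('side','s4')['img'];b=snap('top','t4')['img']
print(state()['ee_pos'],state()['ee_rot'])
for n in('s4','t4'):
  for dz in (0,.1): print(n,proj(load(n),[.4975,-.302,.175+dz]))
f=lambda i,x,y:cv2.resize(i[y:y+150,x:x+133,::-1],(400,451),interpolation=cv2.INTER_CUBIC)
cv2.imwrite('pics/c4.png',np.hstack([f(a,270,170),f(b,380,110)]))
```

```text
[ 0.49633566 -0.3022962   0.27980783] [-1.79859768e+02  1.40872205e-01  1.29353604e+01]
s4 [335.92841434 286.09574444]
s4 [337.79063625 254.91984265]
t4 [451.27527918 195.58511069]
t4 [472.03512469 186.76317413]
```

View pics/c4.png

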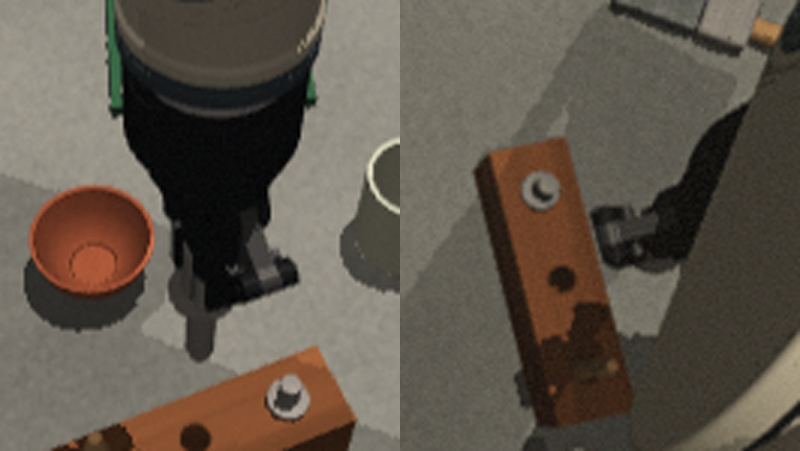

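The pin hangs upright in the jaws: its foot is at side crop (200,358), about 1 mm from prediction. The rack hole is empty. I carry it over the lug.

Emit:
{"fn": "apply_moves", "kwargs": {
  "commands": [
    [[0,0,0],[1.6,-3.2,0],0],
    [[0,0,0],[3.6,-7.2,0],0],
    [[0,0,0],[5.6,-11.2,0],0],
    [[0,0,0],[7.6,-15.4,0],0],
    [[0,0,0],[9.6,-19.5,0],0],
    [[0,0,0],[11.6,-23.6,0],0],
    [[0,0,0],[13.6,-27.6,0],0],
    [[0,0,0],[15.0,-30.4,0],0],
    [[0,0,0],[15.6,-31.6,0],0],
    [[0,0,0],[15.6,-31.6,3],0],
    [[0,0,0],[15.6,-31.6,5.5],0],
    [[0,0,0],[15.6,-31.6,5.5],0]
  ]
}}

```text
clock: 9.7
ee_pos: [0.5755, 0.0395, 0.2221]
ee_rot: [-179.9, 0.5, 12.9]
contact_force: [-1.6, -0.8, -2.6]
grip_width: 0.0201
grip_force: 49.8
```

Emit:
{"fn": "apply_moves", "kwargs": {
  "commands": [
    [[0,0,0],[0,0,0],0],
    [[0,0,0],[0,0,0],0]
  ]
}}

```text
clock: 9.9
ee_pos: [0.5794, 0.0395, 0.2276]
ee_rot: [180.0, -0.1, 12.9]
contact_force: [0.0, 1.1, -2.1]
grip_width: 0.02
grip_force: 49.8
```

Run:
```python
from h import *
a=snap('side','s5');b=snap('top','t5');A=a['img'];B=b['img']
print(state()['ee_pos'],state()['ee_rot'])
print('eye shut top',atz(load('t3'),(271.4,162.3),.09))
p=state()['ee_pos']; print('foot px expected',proj(load('s5'),[p[0],p[1],p[2]-.108]),proj(load('t5'),[p[0],p[1],p[2]-.108]), 'hole',proj(load('s5'),[.5785,.0405,.09]),proj(load('t5'),[.5785,.0405,.09]))
f=lambda i,x,y:cv2.resize(i[y:y+75,x:x+66,::-1],(400,454),interpolation=cv2.INTER_CUBIC)
cv2.imwrite('pics/c5.png',np.hstack([f(A,310,120),f(B,240,125)]))
```

```text
[0.57947636 0.03967763 0.22803204] [ 1.79976903e+02 -1.21539702e-01  1.29082294e+01]
eye shut top [0.5783271  0.04118557 0.09      ]
foot px expected [341.70259638 159.96586297] [269.92365553 158.40117233] hole [340.74656018 168.60633384] [271.72725967 162.21963155]
```

View pics/c5.png

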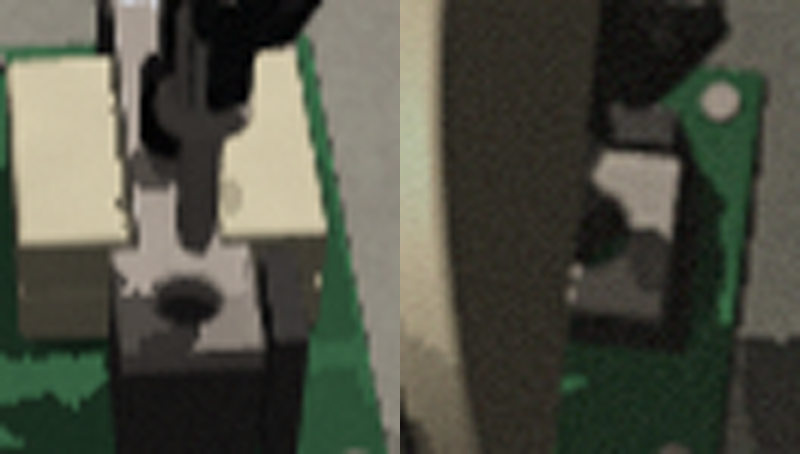

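The nose is at side (342.5,160.5) and the hole at (340.9,169.6), so the pin is about 2 mm too far in +x. I correct that and lower gently.

Emit:
{"fn": "apply_moves", "kwargs": {
  "commands": [
    [[0,0,0],[-0.17,-0.14,0],0],
    [[0,0,0],[-0.17,-0.14,0],0],
    [[0,0,0],[-0.17,-0.14,1],0],
    [[0,0,0],[-0.17,-0.14,2],0],
    [[0,0,0],[-0.17,-0.14,3],0],
    [[0,0,0],[-0.17,-0.14,4],0],
    [[0,0,0],[-0.17,-0.14,4.3],0],
    [[0,0,0],[-0.17,-0.14,4.3],0]
  ]
}}

```text
clock: 10.8
ee_pos: [0.5763, 0.041, 0.1827]
ee_rot: [-180.0, 0.1, 12.9]
contact_force: [-0.3, 0.3, -2.6]
grip_width: 0.0199
grip_force: 49.8
```

Emit:
{"fn": "apply_moves", "kwargs": {
  "commands": [
    [[0,0,0],[0,0,0.7],0],
    [[0,0,0],[0,0,1.4],0],
    [[0,0,0],[0,0,2.1],0],
    [[0,0,0],[0,0,2.1],0]
  ]
}}

```text
clock: 11.2
ee_pos: [0.576, 0.0409, 0.1616]
ee_rot: [-180.0, 0.1, 12.9]
contact_force: [-0.3, -0.5, -2.6]
grip_width: 0.0198
grip_force: 49.8
```

Emit:
{"fn": "apply_moves", "kwargs": {
  "commands": [
    [[0,0,0],[0,0,0.8],0],
    [[0,0,0],[0,0,1.6],0],
    [[0,0,0],[0,0,2.4],0],
    [[0,0,0],[0,0,2.8],0],
    [[0,0,0],[0,0,2.8],0]
  ]
}}

```text
clock: 11.7
ee_pos: [0.5762, 0.0409, 0.1338]
ee_rot: [-180.0, 0.1, 12.9]
contact_force: [-0.6, -0.7, -3.0]
grip_width: 0.0202
grip_force: 49.8
```

Emit:
{"fn": "apply_moves", "kwargs": {
  "commands": [
    [[0,0,0],[0,0,0.3],0],
    [[0,0,0],[0,0,0.5],0],
    [[0,0,0],[0,0,0.5],0]
  ]
}}

```text
clock: 12.0
ee_pos: [0.5767, 0.041, 0.1296]
ee_rot: [-180.0, 0.0, 12.9]
contact_force: [0.7, 0.0, -2.1]
grip_width: 0.0202
grip_force: 49.8
```

Emit:
{"fn": "apply_moves", "kwargs": {
  "commands": [
    [[0,0,0],[0,0,0.2],0],
    [[0,0,0],[0,0,0.2],0]
  ]
}}

```text
clock: 12.2
ee_pos: [0.5768, 0.041, 0.1278]
ee_rot: [180.0, -0.0, 12.9]
contact_force: [0.6, -0.1, -3.3]
grip_width: 0.0199
grip_force: 49.8
```

Emit:
{"fn": "apply_moves", "kwargs": {
  "commands": [
    [[0,0,0],[0,0,0.1],0],
    [[0,0,0],[0,0,0.2],0],
    [[0,0,0],[0,0,0.2],0]
  ]
}}

```text
clock: 12.5
ee_pos: [0.577, 0.041, 0.1276]
ee_rot: [180.0, -0.0, 12.9]
contact_force: [-5.8, -0.6, 14.2]
grip_width: 0.0202
grip_force: 51.8
```

The collar is on the bar (14 N, at the expected height). I release with a partial opening, because the knob is near, and rise.

Emit:
{"fn": "apply_moves", "kwargs": {
  "commands": [
    [[0,0,0],[0,0,-0.2],0],
    [[0,0,0],[0,0,-0.2],0.5],
    [[0,0,0],[0,0,-0.2],0.5],
    [[0,0,0],[0,0,-0.2],0.5],
    [[0,0,0],[0,0,-0.2],0.5],
    [[0,0,0],[0,0,-2],0.5],
    [[0,0,0],[0,0,-5],0.5],
    [[0,0,0],[0,0,-9],0.5],
    [[0,0,0],[0,0,-13],0.5]
  ]
}}

```text
clock: 13.4
ee_pos: [0.5763, 0.041, 0.2566]
ee_rot: [-180.0, 0.1, 12.9]
contact_force: [0.2, 0.7, 0.5]
grip_width: 0.0423
grip_force: 0.0
```

Emit:
{"fn": "apply_moves", "kwargs": {
  "commands": [
    [[0,0,0],[-8,18,0],0.5],
    [[0,0,0],[-8,18,0],0.5],
    [[0,0,0],[-8,18,0],0.5],
    [[0,0,0],[-8,18,0],0.5],
    [[0,0,0],[-8,18,0],0.5],
    [[0,0,0],[-8,18,0],0.5],
    [[0,0,0],[-8,18,0],0.5]
  ]
}}

```text
clock: 14.1
ee_pos: [0.5391, -0.1517, 0.2556]
ee_rot: [-180.0, 0.0, 13.0]
contact_force: [-0.3, -0.0, 0.7]
grip_width: 0.0428
grip_force: 0.0
```

Run:
```python
from h import *
A=snap('side','s6')['img'];B=snap('top','t6')['img']
f=lambda i,x,y:cv2.resize(i[y:y+120,x:x+107,::-1],(400,449),interpolation=cv2.INTER_CUBIC)
cv2.imwrite('pics/c6.png',np.hstack([f(A,290,100),f(B,190,100)]))
```

```text
(no output)
```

View pics/c6.png

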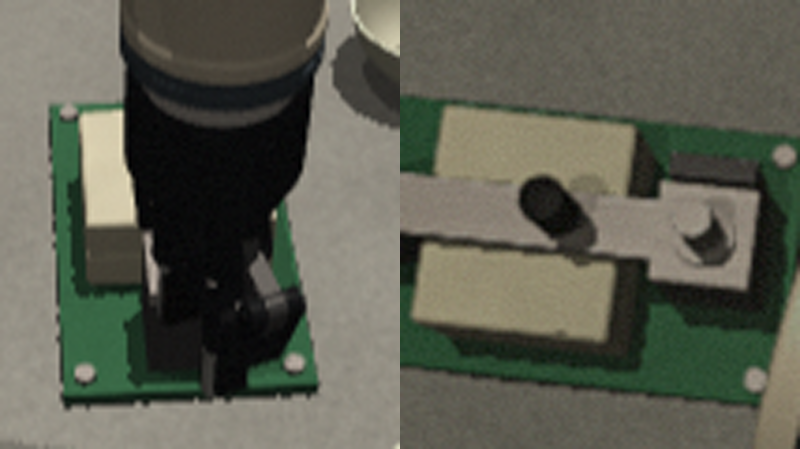

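The pin stands in the eye (top crop (700,230)) with its collar around the hole, and the bar is against the stop. One numeric check of bar shift and head height before handing in.

Run:
```python
from h import *
a=load('t3')['img'];b=load('t6')['img']
w=lambda i:cv2.cvtColor(i,cv2.COLOR_RGB2GRAY).astype(np.float32)
A,B=w(a),w(b)
for x in(195,250,256,285): pass
for x in (205,250,262,280):
    r=slice(135,195); ga,gb=A[r,x-1:x+2].mean(1),B[r,x-1:x+2].mean(1)
    e=lambda g:[135+i for i in range(len(g)-1) if abs(g[i+1]-g[i])>18]
    print(x,e(ga),e(gb))
print([proj(load('t6'),[.578,.041,z]).round(1) for z in(.095,.135,.145)])
```

```text
205 [162, 163, 164, 165, 166, 185, 186, 187] [162, 163, 165, 166, 185, 186, 187]
250 [151, 152, 167, 168] [152, 167, 168]
262 [145, 147, 148, 173, 174, 175] [147, 148, 173, 174, 175]
280 [147, 148, 149, 150, 175, 176, 177, 187] [147, 149, 150, 175, 176, 177, 187]
[array([271.1, 161.9]), array([268.1, 157.4]), array([267.3, 156.1])]
```

The bar has not moved, and the head sits at the seated height (268.6,158.3 measured against 268.1,157.4 predicted).

```bash
python3 -c "
from h import *
print(finish_job())"
```

```text
the job is handed in; nothing more can be done
None
```

The bar is swung shut against its stop, the long steel locking pin is down through both holes with its collar on the bar, the gripper has let go, and the job was handed in at about 14 s on the robot's clock.

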